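# Pin the hasp and take off the combination padlock

## Robot

A 6-joint arm with a two-finger parallel gripper is mounted at the origin on a cart in front of the work surface, level with it; the furniture and walls round the work are solid. World frame = base frame: x ahead of the robot, y to its left, z up, the work surface at z = 0. Lengths are in m, angles in degrees, forces in N, time in s.
With the tool pointing down it reaches from about 0.35 to 0.875 m from the base axis. Payload 4.2 kg.
Tool frame: the origin (TCP) lies on the mounting face of the last link; the fingertips stand robot.nose_length ahead of it and the grasp point (between the pads) lies 155 mm ahead of it (robot.nose_length is the distance from the TCP to the fingertips, in m); z points along the fingers, y is the line along which they close (so a half turn about z gives the same grasp; the last joint's range is limited). The gripper opens to 85 mm and grips with 20 to 120 N. Pads are 22 mm wide; open, the fingers measure 114 mm over their backs; the gripper's body (76 mm by 85 mm) begins 54 mm behind the grasp point. The pads swing forward as they close: fully open they stand 13 mm farther back than shut.
Start: joints at [-56.918, 22.042, 0.453, 0, -68.411, -14.817], TCP at [0.196, -0.593, 0.405] pointing down, gripper open.
Joint ranges: [-179.83, 179.83], [-69.29, 118.12], [-61.27, 80.66], [-181.25, 117.63], [-171.15, -9.14], [-177.46, 177.46]. Speed limits (degrees/s): [159.86, 159.86, 180, 180, 180, 180].

## Interface

Orientations are given as [roll, pitch, yaw] about the fixed x, y, z axes, in that order (R = Rz(yaw) Ry(pitch) Rx(roll)).
In Python, from workcell import robot gives the robot as it stands.
- The arm moves only by the shell command python3 drive.py FILE [FORCE], which reads ROWS from the file FILE. ROWS is a JSON list of rows, 1 to 8 of them, each of 5 numbers: the finger opening in m, then dx, dy, dz in m, then a turn about the tool's z in degrees; each row is the pose to reach, as a shift and turn from the pose commanded when the command began, along the tool's axes at that moment; what a row does not reach only later rows make up. A row lasts 1/8 s, in which the tool goes at most 0.0625 m and 10.7 degrees, less where a joint would pass 70% of its speed; a pose out of reach is approached as far as the arm can. The fingers move at their own pace and stop on an object; FORCE is the grip in N (left out, the last holds). Time passes only in rows, so rows that do not move let the fingers close. It prints the time, the measured TCP pose, the force, the opening and the grip force at its end. Input that does not fit is refused with a message, and nothing moves.
- robot.read_state(): the state, without advancing time (a new reading comes with each control period).
- robot.read_camera(name): name is "side" or "top" or "wrist"; returns the picture (400x640x3 uint8, blue, green, red); there is no depth.
- robot.camera_params(name): a dict with "camera_matrix" (3x3 intrinsics, pixels), "rvec" (rotation vector, rad) and "tvec" (3), from world to camera coordinates, as OpenCV has them. Camera axes: x right, y down, z forward; pixel columns grow to the right and rows downward; lengths in m; the calibration is good to about 2 mm. A picture is of the moment at which its call begins: read the wrist's pose just before it. camera_params takes no time and is no camera call; for the wrist camera it gives the pose at the moment of the call.
- robot.hand_in(): hands the job in; it is judged then, once.
The state is a dict: "time": time; "joint_pos": joint angles; "joint_velocities": joint speeds; "joint_torque": joint torques, N m; "ee_pos": TCP position; "tool_rot": TCP orientation; "wrist_force": force on the tool from outside, world axes, zero at the start; "moment": the same for the moment, N m; "finger_gap": finger opening in m; "finger_force": force on a finger pad.
Only numpy, scipy, OpenCV 4.12 (cv2) and the standard library are available. Lean on these libraries where they do the work, as an engineer would, in place of code of your own. Each camera call takes 0.05 s, during which the arm holds its last target. There are 200 camera calls.

## Task

First put the red-handled retaining pin fully down into the hole of the hasp fork, so that the brass hasp bar stays shut, and let go of it. Then turn the padlock's dial clockwise (seen from above) until you feel it drop into its notch and the shackle springs out a little, and pull the shackle all the way open. Finish while holding the open padlock up in the air, at least a hand's breadth above its stand and still, with the pin left in place and the other things on the bench left alone.

Things in the scene. Friction and masses are not known exactly. Their poses are not given: they have to be found in the camera images.
- stand: grey steel hasp stand fixed to the bench, base plate 6 mm thick from -44 to +42 mm in x, -135 to +45 mm in y. Origin under the lock nest at bench height; x points away from the robot (nest's front to back), y left, z up. Nest floor at z = 10 mm; walls (to z = 26 mm) 2 mm clear of the lock at sides and back, a low lip (z 18 mm) in front.
- hole (a point): mouth (top face, 26 mm above the bench, frame as the stand's) of the round 11 mm hole in the hasp fork's 34 x 34 x 8 mm top plate, at (-37.5, -100) mm in the stand's x, y. Below it the same hole goes through the end of the brass hasp bar (z 8 to 14 mm); the pin goes straight down.
- hasp_bar (a joint): brass hasp bar sliding in the stand, m: 0 shut (start), grows to the stand's -y; about 4 N friction. Its upright eye (6 mm thick, at stand x = -37.5 mm, y -37.5 to -10.5 mm, top z = 39 mm) goes round the lock's right-hand shackle leg, so the locked lock cannot be lifted out; with the shackle fully open that leg is clear of the eye and the lock lifts straight up.
- pin_block: wooden block 50 x 50 x 26 mm, fixed to the bench, in which the pin is parked upright; origin under its middle.
- pin: retaining pin, 40 g, upright at the start: steel shank 8 mm thick and 18 mm long with a tapered foot, then a flange 18 mm wide and 4 mm thick (18 to 22 mm above the foot), then a round red handle 12 mm thick (22 to 50 mm above the foot). Origin at the foot, z along the pin to the handle.
- pin_seat (a point): point on the pin's axis at the underside of the flange, 18 mm above the foot; it comes to the mouth of the hole when the pin is fully home.
- lock: combination padlock, about 0.3 kg, loose, lying on its back in the nest with the shackle towards the robot: steel body 60 x 68 x 26 mm. Origin under the middle of the body; x away from the shackle, y left, z up (the way the dial faces).
- dial_grip (a point): fixed point on the dial's axis (the lock's z, 8 mm behind its middle), 44 mm above the lock's underside (54 above the bench). Black round grip 34 mm wide, 30 to 50 mm above the underside, over a 44 mm skirt. Turns easily (under 0.1 N m). Its one notch lies 0.5 to 2.1 rad clockwise from the start, found only by turning: the shackle springs out 7 mm and the dial stops. One or two grasps.
- shackle (a joint): how far the shackle is out of the lock, m: 0 locked, about 0.007 sprung out when the notch is found, 0.025 fully open (end stop). It moves along the lock's -x. From 0.007 on it needs a pull of about 1 to 4 N and stays where it is left.
- shackle_bar (a point): middle of the shackle's straight cross bar: round steel 8 mm thick, along the lock's y, 32 mm straight; 40 mm are free between the legs. 84 mm in front of the body's middle when locked and 13 mm above the lock's underside (23 mm above the bench, nothing under it); moves with the shackle. Its axes are those of the lock.
- multimeter: yellow multimeter, 145 x 76 x 43 mm, bystander; origin under its middle.
- beaker_50: small clear beaker, 47 x 54 x 59 mm, bystander; origin under its middle.
- dropper_b: dropper bottle with a green cap, 53 x 53 x 151 mm, bystander; origin under its middle.
- tape_roll: roll of black tape, 52 x 52 x 19 mm, bystander; origin under its middle.

How it is judged:
By the outcome, as a careful person would: the job done as asked, in the order asked, and still so for the second after the job is handed in, while the arm keeps its last pose, push and grip.
It also fails if it takes over 72 s, if anything falls off the work surface, if the arm or the gripper's body presses on something with over 40 N, if the wrist force passes 120 N, or if a joint passes its speed limit or range.

## Working session

There is one attempt and no reset: what is moved stays moved. The work goes in short steps, Python scripts to look and compute and a shell command to move; the robot and the scene stay as the last step left them, time stands still between calls to the robot, and variables do not carry over. Pictures are saved under pics/ and viewed, at most 12 in all, crops included, and the job is handed in when it is done.

```bash
ls; mkdir -p pics
python3 - <<'E'
from workcell import robot
import cv2,numpy as np
s=robot.read_state();print({k:np.round(v,3).tolist() for k,v in s.items()});print(robot.nose_length)
for n in("top","side"):
    cv2.imwrite(f"pics/{n}0.png",robot.read_camera(n)); p=robot.camera_params(n);print(n,np.round(p["camera_matrix"],1).tolist(),np.ravel(p["rvec"]),np.ravel(p["tvec"]))
E
```

```text
drive.py
pics
workcell.py
{'time': 0.0, 'joint_pos': [-56.919, 22.091, 0.377, -0.028, -68.413, -14.819], 'joint_velocities': [0.001, 0.018, -0.021, 0.02, 0.035, 0.051], 'joint_torque': [-0.0, -39.229, 18.84, 4.186, -0.005, 0.0], 'ee_pos': [0.196, -0.593, 0.404], 'tool_rot': [179.871, -0.007, -161.748], 'wrist_force': [0.418, 0.382, 0.011], 'moment': [0.0, -0.009, -0.003], 'finger_force': 0.0, 'finger_gap': 0.085}
0.1734
top [[507.5, 0.0, 314.0], [0.0, 507.5, 193.9], [0.0, 0.0, 1.0]] [ 2.18094143 -2.13977362  0.12588456] [-0.02418072  0.62765871  1.350923  ]
side [[438.4, 0.0, 313.1], [0.0, 438.4, 197.0], [0.0, 0.0, 1.0]] [ 0.31266399 -2.6633809   1.43054868] [0.59781341 0.12952824 1.3180696 ]
```
View pics/top0.png

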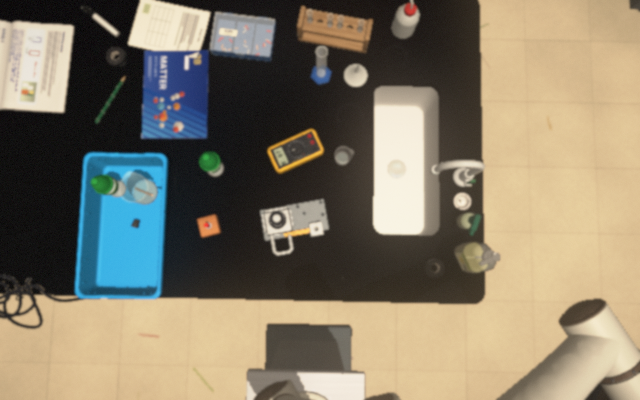

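View pics/side0.png

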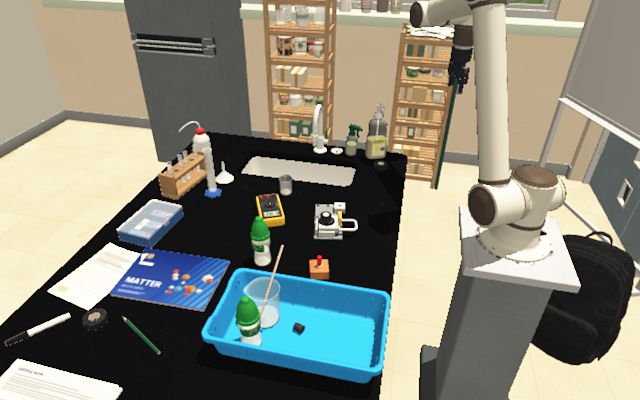

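Top view: stand/lock near pixel (290,222), orange pin block (208,225), multimeter (295,150), beaker (343,155), and dropper (210,163). The side view shows the same layout, with the red pin upright at (319,262).

Create h.py:
```python
from workcell import robot
import cv2,numpy as np
from scipy.spatial.transform import Rotation as Ro
def plane(p,uv,z):
    K=p["camera_matrix"];R=cv2.Rodrigues(np.array(p["rvec"],float))[0];t=np.ravel(p["tvec"])
    c=-R.T@t; d=R.T@np.linalg.solve(K,[uv[0],uv[1],1]); return c+d*(z-c[2])/d[2]
def proj(p,X):
    return cv2.projectPoints(np.array(X,float).reshape(-1,3),np.array(p["rvec"],float),np.ravel(p["tvec"]).astype(float),p["camera_matrix"],None)[0].reshape(-1,2)
def tool(target,yaw=None):
    "shift in tool axes taking the grasp point to target; turn to yaw"
    s=robot.read_state();R=Ro.from_euler('xyz',s["tool_rot"],degrees=True).as_matrix()
    g=np.array(s["ee_pos"])+R[:,2]*.155
    print("grasp",g.round(4),"rot",np.round(s["tool_rot"],2),"shift",(R.T@(np.array(target)-g)).round(4))
    if yaw is not None: print("turn",((-(yaw-s["tool_rot"][2])+90)%180-90))
def blobs(img,lo,hi,amin=20):
    m=cv2.inRange(cv2.cvtColor(img,cv2.COLOR_BGR2HSV),np.array(lo),np.array(hi))
    n,_,st,ce=cv2.connectedComponentsWithStats(m);return [(ce[i].round(1).tolist(),st[i].tolist()) for i in range(1,n) if st[i][4]>=amin],m
```

Run:
```python
from h import *
p=robot.camera_params("top")
im=cv2.imread("pics/top0.png")
for n,uv,z in(("block",(208,225),.026),("dial",(278,219),.06),("bar",(281,250),.023),("meter",(295,150),.04),("beaker",(343,155),.03),("hole",(317,229),.026),("dropper",(208,160),.14)):
    print(n,plane(p,uv,z).round(3))
crop=im[180:270,190:345];cv2.imwrite("pics/c0.png",cv2.resize(crop,None,fx=5,fy=5,interpolation=cv2.INTER_CUBIC))
tool((.5,.1,.2))
w=robot.camera_params("wrist");R=cv2.Rodrigues(np.array(w["rvec"]))[0];print((-R.T@np.ravel(w["tvec"])).round(3),R.round(2).tolist(),w["camera_matrix"].round(0).tolist())
```

```text
block [0.538 0.276 0.026]
dial [0.556 0.083 0.06 ]
bar [0.474 0.075 0.023]
meter [0.748 0.042 0.04 ]
beaker [ 0.739 -0.091  0.03 ]
hole [ 0.533 -0.022  0.026]
dropper [0.698 0.259 0.14 ]
grasp [ 0.1958 -0.5931  0.2487] rot [ 1.7989e+02 -1.0000e-02 -1.6174e+02] shift [-0.5061  0.5628  0.0498]
[ 0.134 -0.613  0.374] [[-0.31, 0.95, 0.0], [0.92, 0.3, 0.26], [0.25, 0.08, -0.97]] [[289.0, 0.0, 318.0], [0.0, 289.0, 200.0], [0.0, 0.0, 1.0]]
```

View pics/c0.png

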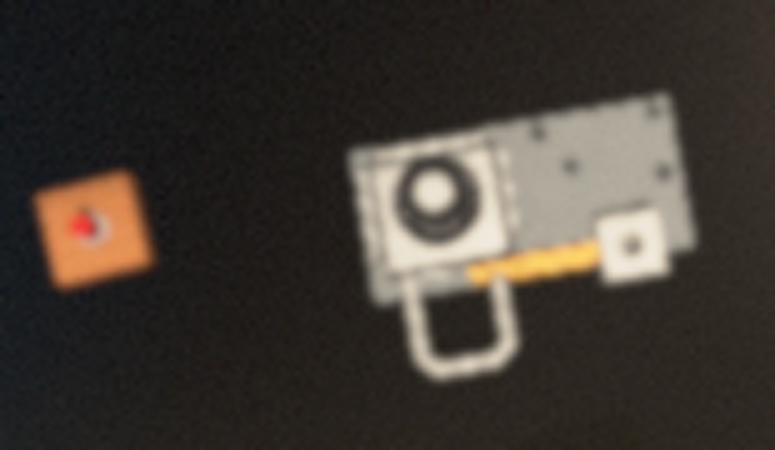

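The crop shows the hole at about (316.4,229) and the pin's red handle at about (206,225) in full-image pixels. The stand is yawed about 10°. Next I move above the pin.

Run:
```python
from h import *
p=robot.camera_params("top");print(plane(p,(206,225),.055))
t=plane(p,(206,225),.055);t[2]=.16
tool(t,-170)
```

```text
[0.53638116 0.27538431 0.055     ]
grasp [ 0.1958 -0.5931  0.2487] rot [ 1.7989e+02 -1.0000e-02 -1.6174e+02] shift [-0.5956  0.7178  0.0901]
turn 8.25843704185695
```

```bash
echo '[[0.05, -0.3, 0.36, 0, 4], [0.05, -0.3, 0.36, 0, 4], [0.05, -0.3, 0.36, 0, 4], [0.05, -0.3, 0.36, 0, 4], [0.05, -0.3, 0.36, 0, 4], [0.05, -0.3, 0.36, 0, 4], [0.05, -0.3, 0.36, 0, 4], [0.05, -0.3, 0.36, 0, 8]]' > path.dat && python3 drive.py path.dat 40
python3 - <<'E'
from h import *
tool((.5364,.2754,.16),-170)
E
```

```text
time: 1.1
ee_pos: [0.3682, -0.1552, 0.4047]
tool_rot: [180.0, 0.0, -169.7]
wrist_force: [0.1, -0.6, 0.5]
finger_gap: 0.0498
finger_force: 0.0
grasp [ 0.3683 -0.1552  0.2497] rot [ 1.7999e+02  2.0000e-02 -1.6967e+02] shift [-0.2426  0.3934  0.0899]
turn 0.3317168448030543
```

```bash
echo '[[0.05, -0.24, 0.39, 0.04, 0], [0.05, -0.24, 0.39, 0.06, 0], [0.05, -0.24, 0.39, 0.09, 0], [0.05, -0.24, 0.39, 0.09, 0], [0.05, -0.24, 0.39, 0.09, 0], [0.05, -0.24, 0.39, 0.09, 0], [0.05, -0.24, 0.39, 0.09, 0], [0.05, -0.24, 0.39, 0.09, 0]]' > path.dat && python3 drive.py path.dat 40
python3 - <<'E'
from h import *
tool((.5364,.2754,.16),-170)
p=robot.camera_params("wrist");im=robot.read_camera("wrist");cv2.imwrite("pics/w1.png",im)
print(proj(p,[(.5364,.2754,.055)]),robot.read_state()["joint_pos"])
a,m=blobs(im,(0,150,60),(6,255,255));b,_=blobs(im,(170,150,60),(180,255,255));print(a,b)
E
```

```text
time: 2.1
ee_pos: [0.5351, 0.2717, 0.3128]
tool_rot: [-179.9, -0.1, -169.6]
wrist_force: [-0.3, -1.0, 0.1]
finger_gap: 0.05
finger_force: 0.0
grasp [0.5348 0.2715 0.1578] rot [-1.7994e+02 -1.0000e-01 -1.6962e+02] shift [-0.0022  0.0035 -0.0022]
turn 0.3796393202023296
[[322.14614573 207.85134756]] [ 4.24454088e+01  2.43194501e+01 -1.02001267e+01  9.80463937e-03
 -5.55309940e+01 -1.22003429e+02]
[([313.0, 202.9], [275, 147, 92, 100, 3051]), ([322.3, 205.8], [316, 196, 14, 20, 226])] [([22.6, 367.6], [18, 364, 10, 8, 47])]
```

View pics/w1.png

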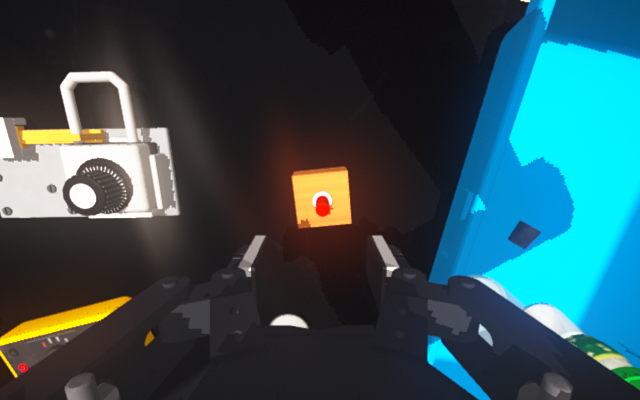

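The wrist view shows the red handle at (322,206) above the white flange at about (322,199). The lock, dial and fork are to the left, and the meter is at lower left, clear of them. The pin looks upright.

Run:
```python
from h import *
p=robot.camera_params("wrist");im=cv2.imread("pics/w1.png")
a=plane(p,(322.8,208.5),.058);print(a)
hsv=cv2.cvtColor(im,cv2.COLOR_BGR2HSV)
m=cv2.inRange(hsv,np.array((0,0,200)),np.array((180,70,255)))[180:220,300:345]
ys,xs=np.nonzero(m);print(xs.min()+300,xs.max()+300,ys.min()+180,ys.max()+180)
t=np.array([*a[:2],.030]);
th=np.linspace(0,6.28,60);c=np.c_[t[0]+.009*np.cos(th),t[1]+.009*np.sin(th),0*th+.030];q=proj(p,c);print(q.min(0),q.max(0))
th=np.linspace(0,6.28,60);c=np.c_[t[0]+.006*np.cos(th),t[1]+.006*np.sin(th),0*th+.058];q=proj(p,c);print(q.min(0),q.max(0))
tool((a[0],a[1],.051))
```

```text
[0.53685255 0.2777674  0.058     ]
312 331 191 206
[312.42126967 189.93319428] [332.31456676 209.16222789]
[315.40040343 201.36188949] [330.19278708 215.54311897]
grasp [0.5358 0.2734 0.1571] rot [-1.7997e+02 -4.0000e-02 -1.6955e+02] shift [-0.0019  0.0041  0.1061]
```

```bash
echo '[[0.05, -0.0015, 0.0037, 0.04, 0], [0.05, -0.0015, 0.0037, 0.08, 0], [0.05, -0.0015, 0.0037, 0.106, 0], [0.05, -0.0015, 0.0037, 0.106, 0], [0.0, -0.0015, 0.0037, 0.106, 0], [0.0, -0.0015, 0.0037, 0.106, 0], [0.0, -0.0015, 0.0037, 0.106, 0], [0.0, -0.0015, 0.0037, 0.106, 0]]' > path.dat && python3 drive.py path.dat 60; echo '[[0, 0, 0, -0.03, 0], [0, 0, 0, -0.07, 0], [0, 0, 0, -0.07, 0]]' > path.dat && python3 drive.py path.dat
```

```text
time: 3.15
ee_pos: [0.5359, 0.2732, 0.2104]
tool_rot: [179.9, 0.2, -169.7]
wrist_force: [-0.2, 0.1, 6.3]
finger_gap: 0.0095
finger_force: 58.7
time: 3.52
ee_pos: [0.5361, 0.2734, 0.2823]
tool_rot: [179.8, 0.4, -169.7]
wrist_force: [0.2, 0.6, -1.5]
finger_gap: 0.0096
finger_force: 59.3
```

```bash
echo '[[0, 0, 0, 0, 0], [0, 0, 0, 0, 0]]' > path.dat && python3 drive.py path.dat
python3 - <<'E'
from h import *
w=robot.read_camera("wrist");p=robot.camera_params("side");im=robot.read_camera("side")
tool((.5,0,.1))
cv2.imwrite("pics/w2raw.png",w);cv2.imwrite("pics/s2raw.png",im)
s=robot.read_state();g=np.array(s["ee_pos"])-[0,0,.155];q=proj(p,[g,g-[0,0,.042]]);print(q,proj(robot.camera_params("wrist"),[g,g-[0,0,.042]]))
u,v=q[0].astype(int);c=cv2.resize(im[v-30:v+30,u-40:u+40],(400,300),interpolation=cv2.INTER_CUBIC)
cv2.imwrite("pics/p2.png",np.hstack([c,cv2.resize(w[150:300,220:420],(400,300))]))
E
```

```text
time: 3.78
ee_pos: [0.535, 0.2725, 0.2773]
tool_rot: [-179.9, -0.1, -169.8]
wrist_force: [-0.5, 0.3, -0.2]
finger_gap: 0.0096
finger_force: 59.3
grasp [0.5349 0.2724 0.1225] rot [-1.7993e+02 -1.2000e-01 -1.6974e+02] shift [ 0.0828 -0.2618  0.023 ]
[[319.11321339 237.12655264]
 [318.87760494 249.63777925]] [[317.56271372 264.83149134]
 [317.84950333 232.70656818]]
```

View pics/p2.png

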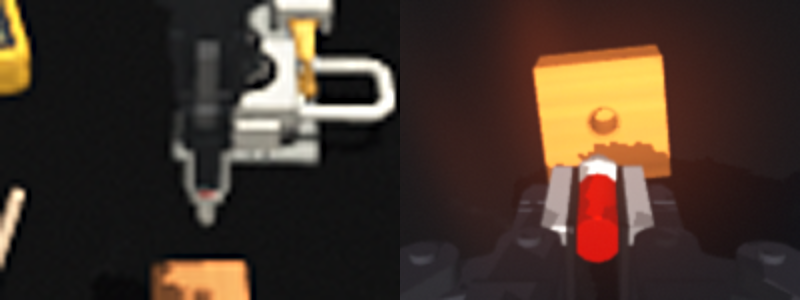

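The side crop shows the pin hanging roughly straight down in the fingers. In the wrist crop the empty block hole is at full-image (321.5,210), the handle spans rows 240–280, and the white flange is near (320,233). Next I check the geometry numerically.

Run:
```python
from h import *
p=robot.camera_params("wrist");s=robot.read_state();R=Ro.from_euler('xyz',s["tool_rot"],degrees=True).as_matrix()
g=np.array(s["ee_pos"])+R[:,2]*.155;print(g)
print("blockhole",plane(p,(321.5,210.5),.026))
for h in(.015,.010,.005,0,-.02,-.022,-.03,-.042): print(h,proj(p,[g-R[:,2]*h*-1*-1 if 0 else g+R[:,2]*(-h)]).round(1))
w=cv2.imread("pics/w2raw.png");hs=cv2.cvtColor(w,cv2.COLOR_BGR2HSV)
for v in range(222,290,3):
    r=hs[v,290:350];red=np.nonzero(((r[:,0]<6)|(r[:,0]>172))&(r[:,1]>150)&(r[:,2]>80))[0]+290;wh=np.nonzero((r[:,1]<60)&(r[:,2]>190))[0]+290
    print(v,(red.min(),red.max()) if len(red) else None,(wh.min(),wh.max()) if len(wh) else None)
```

```text
[0.53492257 0.27241392 0.12247877]
blockhole [0.53693482 0.2757595  0.026     ]
0.015 [[317.  280.8]]
0.01 [[317.1 274.8]]
0.005 [[317.1 269.3]]
0 [[317.2 264.2]]
-0.02 [[317.3 246.8]]
-0.022 [[317.4 245.3]]
-0.03 [[317.4 239.7]]
-0.042 [[317.5 232.1]]
222 None None
225 (np.int64(290), np.int64(290)) None
228 None None
231 None (np.int64(311), np.int64(326))
234 None (np.int64(310), np.int64(333))
237 (np.int64(316), np.int64(321)) (np.int64(304), np.int64(333))
240 (np.int64(311), np.int64(326)) None
243 (np.int64(309), np.int64(327)) None
246 (np.int64(309), np.int64(328)) None
249 (np.int64(309), np.int64(328)) None
252 (np.int64(308), np.int64(328)) None
255 (np.int64(308), np.int64(328)) None
258 (np.int64(308), np.int64(328)) None
261 (np.int64(308), np.int64(328)) None
264 (np.int64(308), np.int64(329)) (np.int64(296), np.int64(302))
267 (np.int64(308), np.int64(329)) None
270 (np.int64(308), np.int64(329)) None
273 (np.int64(308), np.int64(329)) None
276 (np.int64(308), np.int64(328)) None
279 (np.int64(311), np.int64(325)) None
282 None None
285 None None
288 None None
```

```bash
echo '[[0, 0.01, -0.05, -0.02, 0], [0, 0.02, -0.1, -0.02, 0], [0, 0.03, -0.15, -0.02, 0], [0, 0.04, -0.2, -0.02, 0], [0, 0.05, -0.25, -0.02, 0], [0, 0.0564, -0.29, -0.01, 0], [0, 0.0564, -0.29, 0, 0], [0, 0.0564, -0.29, 0, 0]]' > path.dat && python3 drive.py path.dat; echo '[[0, 0, 0, 0, 0], [0, 0, 0, 0, 0], [0, 0, 0, 0, 0]]' > path.dat && python3 drive.py path.dat;python3 - <<'E'
from h import *
tool((.5,0,.1))
w=robot.read_camera("wrist");cv2.imwrite("pics/w3.png",w);tool((.5,0,.1))
p=robot.camera_params("wrist");im=robot.read_camera("side")
E
```

```text
time: 4.88
ee_pos: [0.5314, -0.0226, 0.2775]
tool_rot: [-180.0, -0.1, -169.8]
wrist_force: [-0.5, 0.4, 0.1]
finger_gap: 0.0094
finger_force: 59.3
time: 5.25
ee_pos: [0.5317, -0.0219, 0.279]
tool_rot: [180.0, 0.0, -169.7]
wrist_force: [-0.1, -0.1, 0.4]
finger_gap: 0.0096
finger_force: 59.3
grasp [ 0.5318 -0.0219  0.124 ] rot [ 1.8000e+02  4.0000e-02 -1.6967e+02] shift [0.0274 0.0273 0.024 ]
grasp [ 0.5318 -0.022   0.124 ] rot [ 1.8000e+02  3.0000e-02 -1.6968e+02] shift [0.0273 0.0274 0.024 ]
```

View pics/w3.png

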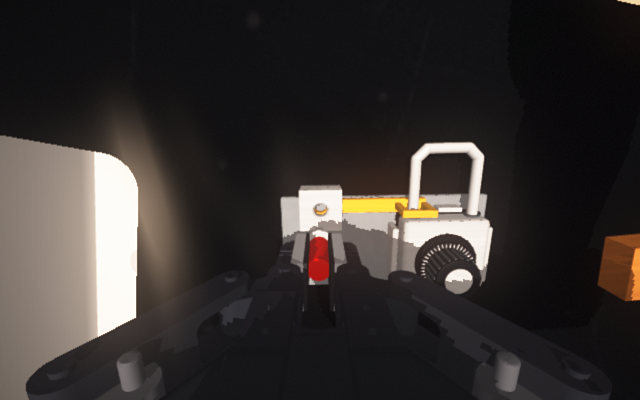

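The wrist view shows the fork plate at (300–341,185–232) with its hole at about (321,209.5), nearly the same pixel as the block hole had. Shackle bar is near (447,147), and the dial top is at (459,280). Next I refine the hole positions.

Run:
```python
from h import *
p=robot.camera_params("wrist")
a=cv2.imread("pics/w2raw.png")[198:222,308:336];b=cv2.imread("pics/w3.png")[180:236,294:348]
for f in("w2raw","w3"):
    g=cv2.cvtColor(cv2.imread(f"pics/{f}.png"),cv2.COLOR_BGR2GRAY)
    print(f);print(g[202:219,312:332])
b=cv2.imread("pics/w3.png");hs=cv2.cvtColor(b,cv2.COLOR_BGR2HSV);m=((hs[...,1]<60)&(hs[...,2]>190))
print([ (v,np.nonzero(m[v,290:350])[0][[0,-1]]+290) for v in range(184,232,4) if m[v,290:350].any()])
```

```text
w2raw
[[211 212 212 212 214 214 214 212 211 211 211 212 214 215 216 216 215 214
  215 215]
 [214 215 214 216 215 213 208 199 192 197 198 200 206 210 215 216 216 215
  216 216]
 [215 215 215 214 209 201 183 155 157 189 191 190 190 193 204 212 215 216
  215 217]
 [216 216 215 206 187 169 167 179 188 212 213 212 205 196 189 198 211 215
  215 215]
 [214 215 208 188 165 148 170 210 213 214 212 212 212 209 197 185 198 209
  213 212]
 [213 210 194 169 145 146 185 212 212 211 211 211 212 209 196 173 183 199
  210 211]
 [209 203 179 155 115 157 204 211 211 210 210 210 209 196 166 146 170 191
  207 210]
 [206 194 168 139 107 137 186 198 203 204 201 199 191 166 136 134 159 189
  201 211]
 [204 189 157 121 108 117 134 156 172 179 167 164 147 140 135 127 145 188
  198 209]
 [205 187 148 123 112 120 126 131 137 139 140 142 140 141 135 130 151 189
  198 209]
 [205 191 172 138 108 116 126 131 134 138 141 141 139 137 131 127 155 183
  200 210]
 [206 196 179 152 108 110 122 129 133 135 137 136 136 133 125 122 158 174
  201 210]
 [208 202 189 177 130 115 121 126 131 133 135 135 134 133 132 151 187 196

[... 1361 characters left out ...]
45
  247 246]
 [243 231 222 186 138 127 143 144 146 158 178 162 150 173 221 237 241 246
  247 246]
 [246 240 233 226 195 159 150 146 148 151 153 161 188 226 239 242 244 247
  247 247]
 [247 245 241 236 232 221 201 191 188 196 203 222 230 240 242 245 246 247
  246 246]
 [246 246 245 241 238 238 239 238 236 241 242 242 241 242 244 246 246 246
  246 246]
 [245 245 245 244 243 241 240 241 240 241 242 243 243 244 246 246 246 246
  246 247]]
[(192, array([299, 341])), (196, array([299, 342])), (200, array([290, 341])), (204, array([290, 341])), (208, array([290, 341])), (212, array([290, 341])), (216, array([290, 349])), (220, array([290, 349])), (224, array([290, 317])), (228, array([290, 309]))]
```

```bash
echo '[[0, -0.0013, 0.001, 0.03, 0], [0, -0.0013, 0.001, 0.05, 0], [0, -0.0013, 0.001, 0.05, 0], [0, -0.0013, 0.001, 0.054, 0], [0, -0.0013, 0.001, 0.058, 0], [0, -0.0013, 0.001, 0.062, 0], [0, -0.0013, 0.001, 0.062, 0]]' > path.dat && python3 drive.py path.dat;python3 - <<'E'
from h import *
tool((.5,0,.1));print(robot.read_state()["wrist_force"],robot.read_state()["moment"])
E
```

```text
time: 6.22
ee_pos: [0.5327, -0.0214, 0.2166]
tool_rot: [-180.0, -0.0, -169.7]
wrist_force: [-0.5, -0.4, -1.1]
finger_gap: 0.0096
finger_force: 59.3
grasp [ 0.5326 -0.0214  0.0616] rot [-1.8000e+02 -2.0000e-02 -1.6974e+02] shift [ 0.0283  0.0269 -0.0384]
[-0.50505331 -0.37516505 -1.07948176] [ 0.00694833 -0.01346392 -0.02618125]
```

```bash
echo '[[0, 0, 0, 0.004, 0], [0, 0, 0, 0.008, 0], [0, 0, 0, 0.01, 0], [0, 0, 0, 0.012, 0], [0, 0, 0, 0.012, 0], [0, 0, 0, 0.012, 0]]' > path.dat && python3 drive.py path.dat;python3 - <<'E'
from h import *
tool((.5,0,.1));print(robot.read_state()["moment"]); cv2.imwrite("pics/w4.png",robot.read_camera("wrist"))
E
```

```text
time: 6.98
ee_pos: [0.533, -0.0211, 0.21]
tool_rot: [-179.9, 0.1, -169.6]
wrist_force: [-11.6, 3.1, 35.3]
finger_gap: 0.0094
finger_force: 63.4
grasp [ 0.5333 -0.0212  0.055 ] rot [-1.7993e+02  1.1000e-01 -1.6960e+02] shift [ 0.0288  0.0268 -0.045 ]
[ 0.87017627  3.42546947 -0.02844655]
```

```bash
echo '[[0, 0, 0, -0.004, 0], [0, 0, 0, -0.004, 0]]' > path.dat && python3 drive.py path.dat;python3 - <<'E'
from h import *
w=robot.read_camera("wrist");tool((.5,0,.1));im=robot.read_camera("side");q=proj(robot.camera_params("side"),[(.533,-.022,.03)])[0].astype(int);print(q)
c=cv2.resize(im[q[1]-25:q[1]+20,q[0]-30:q[0]+30],(480,360),interpolation=cv2.INTER_CUBIC)
cv2.imwrite("pics/p5.png",np.hstack([c,cv2.resize(w[180:300,260:366],(318,360),interpolation=cv2.INTER_CUBIC)]))
E
```

```text
time: 7.28
ee_pos: [0.5331, -0.0212, 0.2103]
tool_rot: [-180.0, 0.1, -169.7]
wrist_force: [-3.9, 2.1, 13.8]
finger_gap: 0.0094
finger_force: 60.6
grasp [ 0.5334 -0.0211  0.0553] rot [-1.7998e+02  9.0000e-02 -1.6968e+02] shift [ 0.029   0.0268 -0.0448]
[339 203]
```

View pics/p5.png

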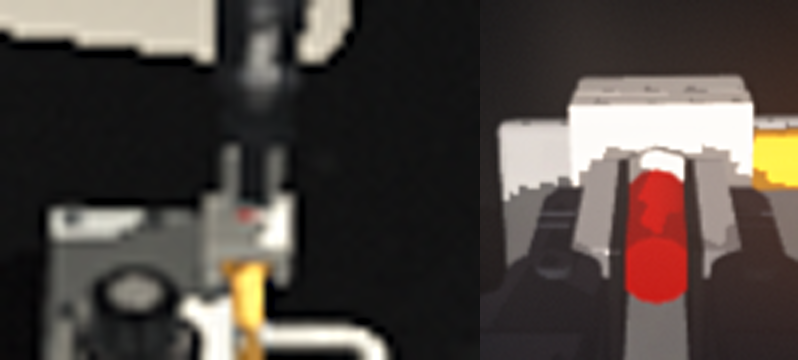

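Run:
```python
from h import *
p=robot.camera_params("wrist");s=robot.read_state();R=Ro.from_euler('xyz',s["tool_rot"],degrees=True).as_matrix();e=np.array(s["ee_pos"])
T=lambda uv,z:(R.T@(plane(p,uv,z)-e)).round(4)
print("plate edge",T((320,214.3),.026))
for dz in(0,.002,.005,.007): print(dz,"flange front",T((319,229.5),.030+dz),"top ctr",T((319,270.7),.058+dz), "top w", np.ptp(proj(p,[e+R@[0,-.006,s["ee_pos"][2]-.058-dz],e+R@[0,.006,s["ee_pos"][2]-.058-dz]])[:,0]))
im=cv2.imread("pics/w4.png");hs=cv2.cvtColor(im,cv2.COLOR_BGR2HSV)
for v in range(210,286,2):
    r=hs[v,290:350];red=np.nonzero(((r[:,0]<6)|(r[:,0]>172))&(r[:,1]>150)&(r[:,2]>80))[0]+290;wh=np.nonzero((r[:,1]<60)&(r[:,2]>190))[0]+290
    print(v,red[[0,-1]] if len(red) else None,wh[[0,-1]] if len(wh) else None,end=";")
```

```text
plate edge [0.0156 0.0015 0.1843]
0 flange front [0.0081 0.0009 0.1803] top ctr [-0.0019  0.0009  0.1523] top w 25.579530193880544
0.002 flange front [0.0088 0.0009 0.1783] top ctr [-0.0008  0.0009  0.1503] top w 25.949273589499455
0.005 flange front [0.01   0.0009 0.1753] top ctr [0.0008 0.0009 0.1473] top w 26.524374793198206
0.007 flange front [0.0107 0.0009 0.1733] top ctr [0.0019 0.0009 0.1453] top w 26.922149853165593
210 None [323 327];212 None None;214 None [312 349];216 None [290 349];218 None [290 349];220 None [290 349];222 None [290 349];224 None [290 349];226 None [290 349];228 None [290 349];230 None [290 349];232 None [290 349];234 None [290 349];236 None [290 349];238 [313 324] [290 349];240 [311 326] [291 292];242 [310 327] None;244 [310 327] None;246 [310 327] None;248 [309 327] None;250 [309 328] None;252 [309 328] None;254 [309 328] None;256 [309 328] None;258 [309 328] None;260 [309 328] None;262 [308 328] None;264 [308 328] [299 302];266 [308 328] [300 302];268 [308 328] [300 302];270 [308 328] None;272 [308 328] None;274 [308 328] None;276 [308 328] None;278 [311 326] None;280 [314 323] None;282 None None;284 None None;
```

The side crop shows the pin inside the fork and the flange near the plate. The contact height of 0.0553 equals the parked grip height of 0.0554. Block and fork tops are both 26 mm, and the pin has not slipped in the grip, so it is seated. Next I release it and look.

```bash
echo '[[0.04, 0, 0, 0, 0], [0.04, 0, 0, 0, 0], [0.04, 0, 0, 0, 0], [0.04, 0, 0, -0.04, 0], [0.04, 0, 0, -0.09, 0], [0.04, 0, 0, -0.09, 0], [0.04, 0, 0, -0.09, 0]]' > path.dat && python3 drive.py path.dat;python3 - <<'E'
from h import *
tool((.5,0,.1))
p=robot.camera_params("wrist");w=robot.read_camera("wrist");cv2.imwrite("pics/w6.png",w)
r,_=blobs(w,(0,150,60),(6,255,255));print(r)
cv2.imwrite("pics/w6c.png",cv2.resize(w[130:310,250:510],(780,540),interpolation=cv2.INTER_CUBIC))
E
```

```text
time: 8.25
ee_pos: [0.5323, -0.0214, 0.2981]
tool_rot: [180.0, -0.1, -169.8]
wrist_force: [-0.1, -0.4, -0.3]
finger_gap: 0.0401
finger_force: 0.0
grasp [ 0.5321 -0.0214  0.1431] rot [ 1.7997e+02 -6.0000e-02 -1.6976e+02] shift [0.0278 0.0267 0.0431]
[([318.5, 210.3], [312, 199, 15, 23, 265])]
```

View pics/w6c.png

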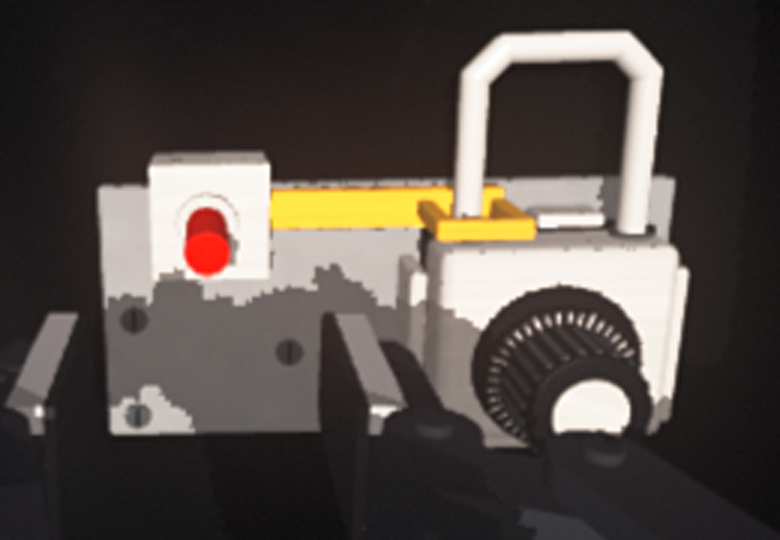

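The flange sits concentric on the fork plate with the pin upright at full-image (319,200–221), and the hasp bar is shut. The shackle bar is at row ~145 and the dial top at about (447,266). Now I check the seat height and measure the lock.

Run:
```python
from h import *
p=robot.camera_params("wrist")
for dz in(0,.003,.005):
    print(dz,"edge",plane(p,(319,184.3),.026).round(4),"flange front",plane(p,(318.8,194.2),.030+dz).round(4),"top front",plane(p,(319,222),.058+dz).round(4))
b=lambda u,v,z:plane(p,(250+u/3,130+v/3),z).round(4)
print("dialtop",b(592,410,.060),"skirt L/R",b(473,370,.040),b(640,360,.040))
print("shackle bar ends",b(490,48,.023),b(640,48,.023),"legs",b(470,150,.023),b(637,150,.023))
A=b(110,433,.006);B=b(440,433,.006);C=b(98,186,.006);D=b(675,178,.006);d=D-C;print("front edge yaw",np.degrees(np.arctan2(-d[0],d[1])),"len",np.linalg.norm(d))
R=lambda a:np.array([[np.cos(a),-np.sin(a)],[np.sin(a),np.cos(a)]])
y=np.arctan2(-d[0],d[1]);print("stand origin from plate corners",C[:2]-R(y)@[-.044,-.135],D[:2]-R(y)@[-.044,.045])
```

```text
0 edge [ 0.517  -0.0231  0.026 ] flange front [ 0.5247 -0.0219  0.03  ] top front [ 0.5396 -0.019   0.058 ]
0.003 edge [ 0.517  -0.0231  0.026 ] flange front [ 0.524 -0.022  0.033] top front [ 0.5385 -0.0192  0.061 ]
0.005 edge [ 0.517  -0.0231  0.026 ] flange front [ 0.5235 -0.0221  0.035 ] top front [ 0.5378 -0.0194  0.063 ]
dialtop [0.5576 0.0877 0.06  ] skirt L/R [0.5601 0.0621 0.04  ] [0.5486 0.1082 0.04  ]
shackle bar ends [0.4715 0.0488 0.023 ] [0.4641 0.09   0.023 ] legs [0.5005 0.0507 0.023 ] [0.492  0.0979 0.023 ]
front edge yaw 11.058581686731536 len 0.17882041270503768
stand origin from plate corners [0.55158829 0.08663302] [0.55181455 0.08547533]
```

The pin is seated: the flange front sits 7.8 mm behind the plate edge, where 8 is expected. Camera bias against the arm is about (+0.9,+1.9) mm. Now I go above the dial and turn the gripper −90°.

```bash
echo '[[0.06, -0.02, 0.05, 0, -10.6], [0.06, -0.0434, 0.1011, 0, -21], [0.06, -0.0434, 0.1011, 0, -31.5], [0.06, -0.0434, 0.1011, 0, -42], [0.06, -0.0434, 0.1011, 0, -52.5], [0.06, -0.0434, 0.1011, 0, -63], [0.06, -0.0434, 0.1011, 0, -73.5], [0.06, -0.0434, 0.1011, 0, -84]]' > path.dat && python3 drive.py path.dat 30; echo '[[0.06, 0, 0, 0, -6.7], [0.06, 0, 0, 0, -6.7], [0.06, 0, 0, 0, -6.7]]' > path.dat && python3 drive.py path.dat
python3 - <<'E'
from h import *
p=robot.camera_params("wrist");w=robot.read_camera("wrist");cv2.imwrite("pics/w7.png",w)
tool((.557,.0858,.10),-79);print(np.round(robot.read_state()["joint_pos"],1))
print(proj(p,[(.557,.0858,.06),(.5576,.0877,.06)]))
g=cv2.cvtColor(w,cv2.COLOR_BGR2GRAY);q=proj(p,[(.5576,.0877,.06)])[0].astype(int)
m=(g>180).astype(np.uint8);n,l,st,ce=cv2.connectedComponentsWithStats(m)
print([(ce[i].round(1),st[i]) for i in range(1,n) if st[i][4]>60 and abs(ce[i]-q).max()<80])
E
```

```text
time: 9.3
ee_pos: [0.5571, 0.0857, 0.2967]
tool_rot: [179.8, -0.1, -85.4]
wrist_force: [0.4, 0.3, -0.4]
finger_gap: 0.0602
finger_force: 0.0
time: 9.68
ee_pos: [0.5573, 0.0858, 0.2977]
tool_rot: [179.9, -0.0, -79.1]
wrist_force: [0.1, 0.9, -0.6]
finger_gap: 0.0599
finger_force: 0.0
grasp [0.5571 0.0857 0.143 ] rot [ 1.7992e+02 -2.0000e-02 -7.9110e+01] shift [-0.0001  0.0001  0.043 ]
turn -0.11375015819820078
[ 25.2  21.9 -16.6  -0.  -51.6 -14.3]
[[318.13273458 212.04268715]
 [316.87953424 214.26016162]]
[(array([358.9, 196.6]), array([ 290,  161,  139,   85, 4035], dtype=int32)), (array([283.8, 185.8]), array([281, 168,   6,  38, 190], dtype=int32)), (array([316.2, 208.2]), array([303, 201,  26,  15, 271], dtype=int32))]
```

Run:
```python
import cv2
w=cv2.imread("pics/w7.png");cv2.imwrite("pics/w7c.png",cv2.resize(w[140:290,220:420],(800,600),interpolation=cv2.INTER_CUBIC))
```

```text
(no output)
```

View pics/w7c.png

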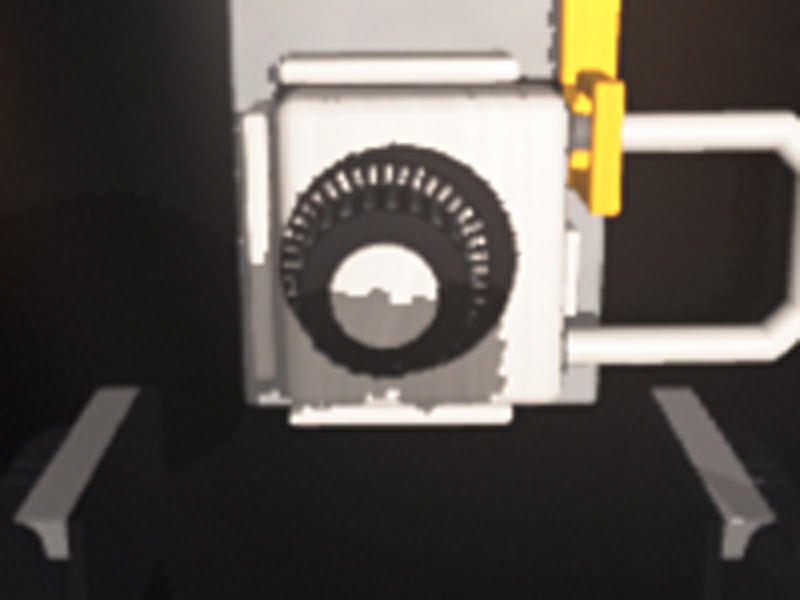

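The dial's white top is centred at (316,214) full-image, about 1.7 mm toward tool −y of the gripper axis (about 2.5 mm after bias correction). The walls, eye and shackle match the description. Descend and grip.

```bash
echo '[[0.06, 0, -0.0025, 0.04, 0], [0.06, 0, -0.0025, 0.07, 0], [0.06, 0, -0.0025, 0.085, 0], [0.06, 0, -0.0025, 0.085, 0], [0.0, 0, -0.0025, 0.085, 0], [0.0, 0, -0.0025, 0.085, 0], [0.0, 0, -0.0025, 0.085, 0]]' > path.dat && python3 drive.py path.dat 30; python3 -c "
from h import *
tool((.5594,.0862,.058));s=robot.read_state();print(s['wrist_force'],s['moment'])"
```

```text
time: 10.6
ee_pos: [0.5598, 0.0863, 0.2151]
tool_rot: [-179.9, 0.0, -79.0]
wrist_force: [-3.1, 0.1, 6.1]
finger_gap: 0.0329
finger_force: 29.9
grasp [0.56   0.0864 0.0601] rot [-1.7994e+02  1.0000e-02 -7.9030e+01] shift [0.0001 0.0006 0.0021]
[-3.09639092  0.10539828  6.09503454] [-0.0296246   0.93341532 -0.03795306]
```

```bash
for i in 1; do echo '[[0, 0, 0, 0, 9], [0, 0, 0, 0, 18], [0, 0, 0, 0, 27], [0, 0, 0, 0, 27]]' > path.dat && python3 drive.py path.dat; done; python3 -c "
from h import *
s=robot.read_state();print(s['wrist_force'],s['moment'])"; echo '[[0, 0, 0, 0, 8], [0, 0, 0, 0, 16], [0, 0, 0, 0, 16]]' > path.dat && python3 drive.py path.dat; python3 -c "
from h import *
s=robot.read_state();print(s['wrist_force'],s['moment'])"
```

```text
time: 11.1
ee_pos: [0.5598, 0.0863, 0.2151]
tool_rot: [-180.0, 0.0, -106.1]
wrist_force: [-2.9, -0.5, 6.8]
finger_gap: 0.033
finger_force: 29.9
[-2.8604428  -0.48268142  6.78883413] [ 0.03759905  0.9409846  -0.0146121 ]
time: 11.48
ee_pos: [0.5598, 0.0864, 0.2151]
tool_rot: [-180.0, 0.0, -122.1]
wrist_force: [-3.2, -0.0, 7.0]
finger_gap: 0.0325
finger_force: 29.9
[-3.24098829 -0.02469893  6.95217295] [0.01380438 0.94526286 0.04262221]
```

```bash
echo '[[0, 0, 0, 0, 8], [0, 0, 0, 0, 16], [0, 0, 0, 0, 16]]' > path.dat && python3 drive.py path.dat; python3 -c "
from h import *
s=robot.read_state();print(s['wrist_force'],s['moment'])"
```

```text
time: 11.85
ee_pos: [0.5597, 0.0864, 0.2151]
tool_rot: [-180.0, 0.0, -138.1]
wrist_force: [-4.1, 0.6, 6.8]
finger_gap: 0.0328
finger_force: 29.9
[-4.12546689  0.55412868  6.77124911] [ 0.03367668  1.0133476  -0.09993718]
```

```bash
echo '[[0, 0, 0, 0, 7], [0, 0, 0, 0, 14], [0, 0, 0, 0, 14]]' > path.dat && python3 drive.py path.dat; python3 -c "
from h import *
s=robot.read_state();print(s['wrist_force'],s['moment'])"; echo '[[0, 0, 0, 0, 6], [0, 0, 0, 0, 10], [0, 0, 0, 0, 10]]' > path.dat && python3 drive.py path.dat; python3 -c "
from h import *
s=robot.read_state();print(s['wrist_force'],s['moment'])"
```

```text
time: 12.22
ee_pos: [0.5597, 0.0864, 0.2151]
tool_rot: [-180.0, 0.1, -152.1]
wrist_force: [-3.8, 1.0, 6.5]
finger_gap: 0.0331
finger_force: 29.9
[-3.83120116  0.95320957  6.50963926] [ 0.03680523  1.00128456 -0.00729245]
time: 12.6
ee_pos: [0.5597, 0.0864, 0.2151]
tool_rot: [180.0, 0.1, -162.0]
wrist_force: [-3.6, -0.3, 7.1]
finger_gap: 0.0324
finger_force: 29.9
[-3.60301957 -0.26114697  7.10853898] [-0.00247392  1.00923975 -0.0648661 ]
```

```bash
echo '[[0, 0, 0, 0, 8], [0, 0, 0, 0, 16], [0, 0, 0, 0, 16]]' > path.dat && python3 drive.py path.dat; python3 -c "
from h import *
s=robot.read_state();print(s['wrist_force'],s['moment'],s['joint_pos'])"; echo '[[0, 0, 0, 0, 8], [0, 0, 0, 0, 16], [0, 0, 0, 0, 16]]' > path.dat && python3 drive.py path.dat; python3 -c "
from h import *
s=robot.read_state();print(s['wrist_force'],s['moment'],s['joint_pos']);im=robot.read_camera('top');cv2.imwrite('pics/top8.png',im)
a=cv2.cvtColor(cv2.imread('pics/top0.png'),cv2.COLOR_BGR2GRAY);b=cv2.cvtColor(im,cv2.COLOR_BGR2GRAY)
print(a[238:262,278].tolist(),b[238:262,278].tolist())
print(a[238:262,283].tolist(),b[238:262,283].tolist())"
```

```text
time: 12.98
ee_pos: [0.5597, 0.0864, 0.2151]
tool_rot: [180.0, 0.0, -178.1]
wrist_force: [-3.6, 0.7, 6.4]
finger_gap: 0.0327
finger_force: 29.9
[-3.5838283   0.6966225   6.35678445] [ 0.09395867  1.00218296 -0.03441753] [ 2.51669386e+01  2.82253171e+01 -2.08933801e+01  5.49986993e-03
 -4.08290735e+01 -1.13237133e+02]
time: 13.35
ee_pos: [0.5597, 0.0865, 0.2151]
tool_rot: [180.0, 0.0, 165.9]
wrist_force: [-4.2, 1.0, 6.4]
finger_gap: 0.0327
finger_force: 29.9
[-4.19193634  1.02401665  6.41020187] [ 0.10163728  1.03328597 -0.07467116] [ 2.51697516e+01  2.82255815e+01 -2.08914441e+01  2.29866895e-03
 -4.08314811e+01 -1.29239228e+02]
[115, 72, 42, 37, 37, 35, 35, 38, 39, 34, 34, 33, 56, 107, 163, 198, 186, 135, 76, 42, 37, 36, 37, 37] [118, 74, 49, 42, 43, 43, 38, 41, 42, 41, 42, 44, 45, 45, 48, 73, 122, 174, 197, 170, 114, 63, 45, 43]
[74, 41, 39, 38, 38, 35, 36, 38, 37, 33, 36, 46, 92, 156, 201, 201, 152, 88, 47, 40, 42, 37, 38, 38] [76, 47, 40, 41, 42, 41, 42, 41, 40, 43, 41, 41, 41, 42, 52, 97, 161, 200, 192, 141, 81, 47, 45, 43]
```

The top image shows the bar shifted about 3 px (about 7 mm), so the shackle has sprung. Release the dial, rise, and go above the shackle bar while turning back.

```bash
echo '[[0.06, 0, 0, 0, 0], [0.06, 0, 0, 0, 0], [0.06, 0, 0, -0.04, 0], [0.06, 0, 0, -0.08, 0], [0.06, 0.03, -0.0143, -0.08, -10.6], [0.06, 0.07, -0.03, -0.08, -21], [0.06, 0.091, -0.0428, -0.08, -31.5], [0.06, 0.091, -0.0428, -0.08, -42]]' > path.dat && python3 drive.py path.dat 40; echo '[[0.04, 0, 0, 0, -10.6], [0.04, 0, 0, 0, -21], [0.04, 0, 0, 0, -31.5], [0.04, 0, 0, 0, -42], [0.04, 0, 0, 0, -52.5], [0.04, 0, 0, 0, -63], [0.04, 0, 0, 0, -73], [0.04, 0, 0, 0, -73]]' > path.dat && python3 drive.py path.dat
python3 - <<'E'
from h import *
robot.read_camera("wrist")
p=robot.camera_params("wrist");w=robot.read_camera("wrist");cv2.imwrite("pics/w9.png",w)
tool((.461,.067,.10),-79);print(proj(p,[(.461,.067,.023)]))
cv2.imwrite("pics/w9c.png",cv2.resize(w[110:290,200:440],(720,540)))
E
```

```text
time: 14.4
ee_pos: [0.4595, 0.0663, 0.2939]
tool_rot: [180.0, -0.0, -151.7]
wrist_force: [0.8, 0.3, 0.2]
finger_gap: 0.0597
finger_force: 0.0
time: 15.4
ee_pos: [0.4613, 0.0669, 0.2937]
tool_rot: [-180.0, 0.0, -79.2]
wrist_force: [0.4, -0.2, 0.0]
finger_gap: 0.0398
finger_force: 0.0
grasp [0.4613 0.0669 0.1387] rot [-179.99    0.    -79.19] shift [-0.0001  0.0003  0.0387]
turn -0.19344380414865725
[[318.75023216 200.68272642]]
```

View pics/w9c.png

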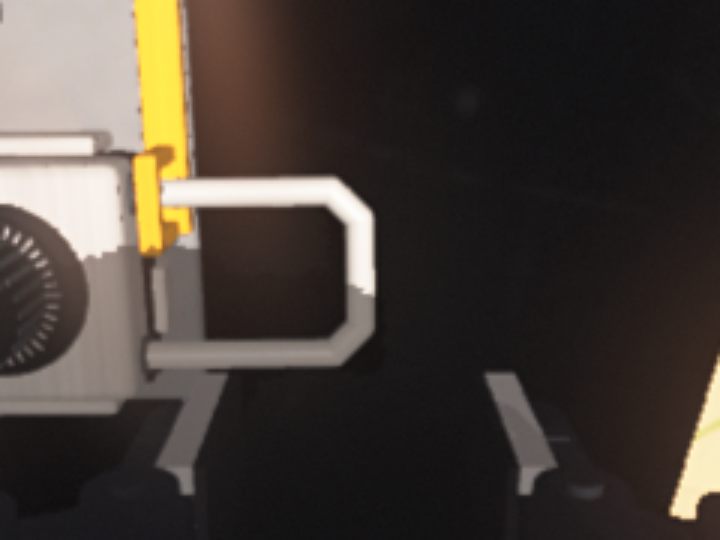

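The bar is centred at (320,200.7), on the gripper axis within about 1 mm. Descend, grip and pull.

```bash
echo '[[0.04, 0.001, 0, 0.05, 0], [0.04, 0.001, 0, 0.09, 0], [0.04, 0.001, 0, 0.111, 0], [0.04, 0.001, 0, 0.111, 0], [0.0, 0.001, 0, 0.111, 0], [0.0, 0.001, 0, 0.111, 0], [0.0, 0.001, 0, 0.111, 0], [0.0, 0.001, 0, 0.111, 0]]' > path.dat && python3 drive.py path.dat 40; python3 -c "
from h import *
tool((.461,.067,.027));s=robot.read_state();print(s['wrist_force'],s['moment'])"
```

```text
time: 16.5
ee_pos: [0.4615, 0.0661, 0.1834]
tool_rot: [-179.9, 0.0, -79.0]
wrist_force: [-2.5, 1.2, 1.8]
finger_gap: 0.0061
finger_force: 39.0
grasp [0.4617 0.0662 0.0284] rot [-1.7991e+02  2.0000e-02 -7.9020e+01] shift [-0.001   0.0006  0.0014]
[-2.45712077  1.24549033  1.8223048 ] [0.24117367 0.24339129 0.07962768]
```

```bash
echo '[[0, 0, 0.005, 0, 0], [0, 0, 0.01, 0, 0], [0, 0, 0.015, 0, 0], [0, 0, 0.018, 0, 0], [0, 0, 0.021, 0, 0], [0, 0, 0.021, 0, 0], [0, 0, 0.021, 0, 0]]' > path.dat && python3 drive.py path.dat; python3 -c "
from h import *
tool((.461,.067,.027));s=robot.read_state();print(s['wrist_force'],s['moment'])"
```

```text
time: 17.38
ee_pos: [0.4424, 0.0625, 0.1834]
tool_rot: [-179.7, 0.1, -79.0]
wrist_force: [6.5, -1.0, 0.7]
finger_gap: 0.0059
finger_force: 39.1
grasp [0.4432 0.0628 0.0284] rot [-1.7968e+02  5.0000e-02 -7.8980e+01] shift [-0.0007 -0.0182  0.0015]
[ 6.53440598 -1.02309537  0.73221707] [-0.17709175 -1.82027698  0.00931425]
```

```bash
echo '[[0, 0, 0.002, 0, 0], [0, 0, 0.004, 0, 0], [0, 0, 0.004, 0, 0]]' > path.dat && python3 drive.py path.dat; python3 -c "
from h import *
tool((.461,.067,.027));s=robot.read_state();print(s['wrist_force'],s['moment'])"
```

```text
time: 17.75
ee_pos: [0.441, 0.0627, 0.1841]
tool_rot: [-179.2, 0.2, -78.9]
wrist_force: [13.0, -2.1, -3.6]
finger_gap: 0.0065
finger_force: 38.9
grasp [0.443  0.0636 0.0291] rot [-1.7921e+02  1.5000e-01 -7.8920e+01] shift [ 0.0001 -0.0183  0.0024]
[13.03676573 -2.13758582 -3.63556545] [-0.67123284 -3.78320327 -0.07601116]
```

```bash
echo '[[0, 0, -0.003, 0, 0], [0.04, 0, -0.003, 0, 0], [0.04, 0, -0.003, 0, 0], [0.04, 0, -0.003, -0.05, 0], [0.06, 0, -0.003, -0.1, 0], [0.06, -0.001, -0.06, -0.112, 0], [0.06, -0.001, -0.118, -0.112, 0], [0.06, -0.001, -0.118, -0.112, 0]]' > path.dat && python3 drive.py path.dat; echo '[[0.06, 0, 0, 0, 0], [0.06, 0, 0, 0, 0]]' > path.dat && python3 drive.py path.dat
python3 - <<'E'
from h import *
robot.read_camera("wrist")
p=robot.camera_params("wrist");w=robot.read_camera("wrist");cv2.imwrite("pics/w10.png",w)
tool((.5585,.086,.058),-79);g=cv2.cvtColor(w,cv2.COLOR_BGR2GRAY)
print(proj(p,[(.5598,.0863,.06)]))
m=(g>90).astype(np.uint8)
n,l,st,ce=cv2.connectedComponentsWithStats(m);print([(ce[i].round(1),st[i]) for i in range(1,n) if 150<st[i][4]<1500])
t=robot.read_camera('top');b=cv2.cvtColor(t,cv2.COLOR_BGR2GRAY);print(b[238:270,278].tolist(),b[238:270,283].tolist())
cv2.imwrite("pics/w10c.png",w[110:310,180:480])
E
```

```text
time: 18.75
ee_pos: [0.5547, 0.0851, 0.2935]
tool_rot: [179.9, -0.0, -79.1]
wrist_force: [-0.6, -0.2, 0.1]
finger_gap: 0.0598
finger_force: 0.0
time: 19.0
ee_pos: [0.5511, 0.0842, 0.2943]
tool_rot: [179.9, -0.0, -79.0]
wrist_force: [-0.0, -0.6, 0.1]
finger_gap: 0.0603
finger_force: 0.0
grasp [0.5514 0.0844 0.1398] rot [179.96  -0.   -79.02] shift [-0.0003 -0.0073  0.0818]
turn -0.017817378911857418
[[306.21439418 213.62873103]]
[(array([26.8,  8.4]), array([  0,   0,  66,  22, 529], dtype=int32)), (array([598. ,  86.2]), array([587,  72,  26,  23, 289], dtype=int32)), (array([308.3, 214.1]), array([295, 201,  28,  27, 595], dtype=int32)), (array([398.6, 256.6]), array([384, 237,  29,  42, 411], dtype=int32)), (array([237.3, 257.8]), array([225, 238,  28,  41, 357], dtype=int32)), (array([480.2, 387.7]), array([466, 368,  34,  32, 551], dtype=int32))]
[99, 96, 93, 96, 106, 102, 83, 61, 45, 44, 43, 42, 42, 42, 43, 47, 50, 52, 55, 57, 66, 96, 141, 183, 196, 177, 129, 75, 47, 44, 42, 43] [76, 51, 47, 46, 43, 44, 43, 42, 40, 43, 39, 40, 41, 41, 41, 40, 41, 39, 42, 38, 40, 69, 122, 175, 189, 155, 97, 54, 43, 44, 42, 41]
```

View pics/w10c.png

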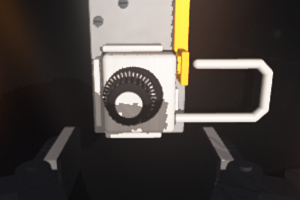

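The dial top is at (308,214), the open shackle is drawn well out, and its right leg is clear of the eye. The bar has moved about 8.8 px (23 mm or more) in the top view. Grip the dial.

```bash
echo '[[0.06, 0, -0.008, 0.04, 0], [0.06, 0, -0.008, 0.07, 0], [0.06, 0, -0.008, 0.083, 0], [0.06, 0, -0.008, 0.083, 0], [0.0, 0, -0.008, 0.083, 0], [0.0, 0, -0.008, 0.083, 0], [0.0, 0, -0.008, 0.083, 0], [0.0, 0, -0.008, 0.083, 0]]' > path.dat && python3 drive.py path.dat 70; python3 -c "
from h import *
tool((.5592,.0862,.058));s=robot.read_state();print(s['wrist_force'],s['moment'])"
```

```text
time: 20.15
ee_pos: [0.56, 0.086, 0.2135]
tool_rot: [-180.0, -0.0, -79.0]
wrist_force: [-2.9, -1.2, 6.1]
finger_gap: 0.0321
finger_force: 69.8
grasp [0.56   0.086  0.0585] rot [-179.99   -0.    -79.02] shift [-0.0003  0.0007  0.0005]
[-2.89172758 -1.19497917  6.14822776] [-0.11502174  1.16588316  0.01947218]
```

```bash
echo '[[0, 0, 0, -0.005, 0], [0, 0, 0, -0.01, 0], [0, 0, 0, -0.015, 0], [0, 0, 0, -0.02, 0], [0, 0, 0, -0.02, 0]]' > path.dat && python3 drive.py path.dat; python3 -c "
from h import *
tool((.5592,.0862,.058));s=robot.read_state();print(s['wrist_force'],s['moment'])"
```

```text
time: 20.78
ee_pos: [0.5605, 0.0862, 0.2322]
tool_rot: [-179.9, 0.0, -79.0]
wrist_force: [-0.5, 0.0, -3.1]
finger_gap: 0.0316
finger_force: 69.8
grasp [0.5607 0.0862 0.0772] rot [-1.7994e+02  1.0000e-02 -7.9030e+01] shift [-0.0002  0.0015  0.0192]
[-0.52983506  0.01388947 -3.10932869] [-0.05047373 -0.06796069  0.01378364]
```

The full 3 N weight is on the gripper with no snag. Lift on.

```bash
echo '[[0, 0, 0, -0.02, 0], [0, 0, 0, -0.05, 0], [0, 0, 0, -0.08, 0], [0, 0, 0, -0.11, 0], [0, 0, 0, -0.14, 0], [0, 0, 0, -0.16, 0], [0, 0, 0, -0.16, 0], [0, 0, 0, -0.16, 0]]' > path.dat && python3 drive.py path.dat; echo '[[0, 0, 0, 0, 0], [0, 0, 0, 0, 0], [0, 0, 0, 0, 0], [0, 0, 0, 0, 0]]' > path.dat && python3 drive.py path.dat
python3 - <<'E'
from h import *
w=robot.read_camera("wrist");s=robot.read_camera("side");t=robot.read_camera("top")
a=w[100:400,140:500]
cv2.imwrite("pics/end.png",np.hstack([cv2.resize(s[130:290,250:410],(300,300)),a[:, :250],cv2.resize(t[180:270,250:340],(250,300))[:, :250]]))
print(robot.read_state()["wrist_force"])
for n,i in(("side",s),("top",t)):print(n,blobs(i,(0,150,60),(6,255,255),3)[0])
E
```

```text
time: 21.78
ee_pos: [0.5599, 0.086, 0.3903]
tool_rot: [179.8, 0.0, -79.1]
wrist_force: [-0.7, 0.6, -3.6]
finger_gap: 0.0319
finger_force: 70.5
time: 22.28
ee_pos: [0.5604, 0.0861, 0.3916]
tool_rot: [180.0, -0.0, -79.0]
wrist_force: [0.2, 0.6, -3.4]
finger_gap: 0.0316
finger_force: 70.5
[ 0.75825199  0.54080062 -3.73864147]
side [([286.2, 41.3], [285, 41, 4, 2, 6]), ([310.5, 42.2], [309, 41, 4, 4, 11]), ([199.5, 130.9], [195, 128, 10, 7, 47]), ([339.9, 199.3], [338, 196, 5, 9, 36]), ([175.4, 270.9], [174, 270, 4, 3, 9]), ([208.9, 280.2], [207, 279, 5, 3, 11]), ([188.1, 289.1], [186, 288, 5, 3, 10]), ([169.0, 291.5], [168, 291, 3, 2, 6])]
top [([410.0, 9.0], [405, 3, 12, 12, 96]), ([181.5, 93.5], [181, 93, 2, 2, 4]), ([161.1, 115.6], [160, 114, 3, 4, 7]), ([175.5, 129.0], [175, 128, 2, 3, 6]), ([308.9, 135.2], [308, 134, 3, 4, 9]), ([312.0, 141.7], [311, 141, 3, 3, 6]), ([316.0, 227.8], [315, 227, 3, 3, 5])]
```

View pics/end.png

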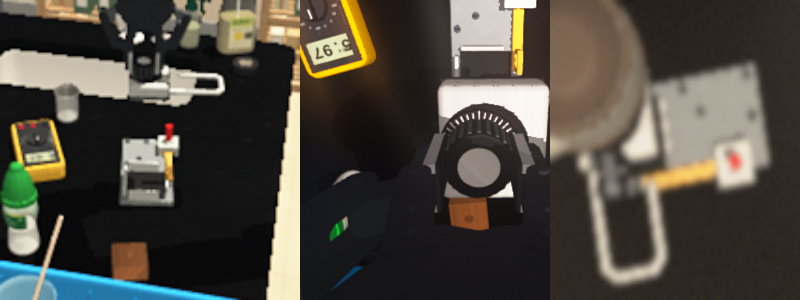

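The side crop shows the open padlock held level about 0.17 m above the stand, with the nest empty. The red pin stands in the fork at side pixel (340,199), the brass bar is shut, and the bystanders are undisturbed. Now I hand in.

```bash
python3 -c "
from workcell import robot
print(robot.hand_in())"
```

```text
the job is handed in; nothing more can be done
None
```

The job is handed in at about 22 s: the pin is seated in the hasp fork, the shackle is fully open, and the padlock is held still about 0.18 m above its nest.

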